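# Open the bench centrifuge in the specimen store

## Robot

A 7-joint arm with a two-finger parallel gripper is mounted at the origin on the work surface. World frame = base frame: x ahead of the robot, y to its left, z up, the work surface at z = 0. Lengths are in m, angles in rad, forces in N, time in s.
With the tool pointing down it reaches from about 0.4 to 0.925 m from the base axis. Payload 5.6 kg.
Tool frame: the origin (TCP) lies on the centre line of the jaws, within the pads' length; the fingertips stand 14 mm ahead of it and the grasp point (between the pads) lies 5 mm behind it; z points along the fingers, y is the line along which they close (so a half turn about z gives the same grasp; the last joint's range is limited). The gripper opens to 85 mm and grips with 20 to 120 N. Pads are 22 mm wide; open, the fingers measure 114 mm over their backs; the gripper's body (76 mm by 85 mm) begins 54 mm behind the grasp point. The pads swing forward as they close: fully open they stand 13 mm farther back than shut.
Start: joints at [-1.241, 0.468, -0.012, 1.603, 0.006, 1.071, -0.056], TCP at [0.237, 0.605, 0.245] pointing down, gripper open.
Joint ranges: [-2.53, 2.53], [-0.31, 2.02], [-1.57, 1.55], [0.28, 2.44], [-1.29, 4.43], [0.15, 1.84], [-2.92, 2.92]. Speed limits (rad/s): [2.57, 2.57, 3.14, 3.14, 3.14, 3.14, 3.14].

## Interface

Orientations are given as a rotation vector (axis times angle).
In Python, from rig import r, optics, job_done gives the robot as it stands.
- The arm moves only by the tool carry_out, never from a script. Its argument "series" is a list of rows, each a list of 5 numbers: the closure, from -1 (fully open) to 1 (shut), then the shift along the tool's x, y, z in mm, then the turn about the tool's z in rad. In form: [[grip, dx, dy, dz, spin], ...]. A call has exactly 10 rows; each row is the pose to reach, as a shift and turn from the pose commanded when the call began, along the tool's axes at that moment; what a row does not reach only later rows make up. A row lasts 1/10 s, in which the tool goes at most 50 mm and 8.59 degrees, less where a joint would pass 70% of its speed; a pose out of reach is approached as far as the arm can. A call with a gripper value outside its range is refused whole. The fingers move at their own pace and stop on an object; "force" is the grip in N (left out, the last holds). Time passes only in rows, so rows that repeat a pose let the fingers close, or fill a call up. It gives the time, the measured TCP pose, the force, the opening and the grip force at its end, in the units of the state.
- r.get_obs(): the state, without advancing time (a new reading comes with each control period).
- optics.grab_frame(name): name is "scene" or "top" or "wrist"; returns a dict with "img" (384x512x3 uint8, blue, green, red), "camera_matrix" (3x3 intrinsics, pixels), "rvec" (rotation vector, rad) and "tvec" (3), from world to camera coordinates, as OpenCV has them; the wrist camera has in their place "mount" (4x4, takes a point from camera to tool coordinates, whose origin is the TCP and whose axes are the flange's). Camera axes: x right, y down, z forward; pixel columns grow to the right and rows downward; lengths in m; the calibration is good to about 2 mm. A picture is of the moment at which its call begins: read the wrist's pose just before it. There is no depth.
- job_done(): hands the job in; it is judged then, once.
The state is a dict: "clock": time; "qpos": joint angles; "joint_vel": joint speeds; "tau": joint torques, N m; "tool_pos": TCP position; "tcp_rot": TCP orientation; "force": force on the tool from outside, world axes, zero at the start; "ft_torque": the same for the moment, N m; "width": finger opening in m; "gripper_force": force on a finger pad.
Only numpy, scipy, OpenCV 4.12 (cv2) and the standard library are available. Lean on these libraries where they do the work, as an engineer would, in place of code of your own. Each camera call takes 0.05 s, during which the arm holds its last target. There are 200 camera calls.

## Task

Open the bench centrifuge so that its rotor can be loaded: press the wide bar key on its front deck (not the round start button beside it) so that the lid unlatches and springs up part way. Then steady the lid with the fingertips and ease it gently back until it is fully open, upright or leaning slightly back; keep the fingers at it for a moment while it stands still, then let go and leave it standing open. Do not disturb the jar, bottle and tube rack nearby.

Things in the scene. Friction and masses are not known exactly. Their poses are not given: they have to be found in the camera images.
- key_top (a point): Lid release key of the grey bench centrifuge: wide black bar, 28 mm front to back, 46 mm wide, 11 mm proud of the front deck (deck 85 mm above the table). Point: centre of its top face, 96 mm up. x axis points to the back of the machine (lid, hinge), y to its left seen from the front, z up. It lies 58 mm in front of the shut lid's front edge, 42 mm left (+y) of the middle.
- key (a joint): Release key, rad: 0 up, 0.13 fully down (9 mm at its centre). Sprung: 1 N starts it, about 4.5 N holds it fully down; the lid unlatches at about 0.06 (4.5 mm, under 3 N). It comes back up when let go.
- lid_edge (a point): Middle of the front edge of the centrifuge's grey lid, a plate 137 mm front to back, 186 mm wide, 14 mm thick, with a raised panel on top, hinged along its back. Point: 137 mm from the hinge line, half-way through the thickness; 93 mm above the table when shut. Axes when shut as the key's; they turn with the lid. Popped up, it is about 200 to 220 mm above the table.
- hinge (a point): Middle of the lid's hinge line at the back of the centrifuge, 88 mm above the table, on the machine's middle line; axes as the key's. Upright, the lid stands above this line. Its inner face, near the front edge, can be pushed back in the x direction with a few newtons; below it is the open rotor bowl, nothing higher than the 85 mm walls.
- lid (a joint): Lid angle, rad: 0 shut; once unlatched it springs up by itself within 1 to 2 s to 0.9 to 1.3; 1.57 upright, 1.75 back at its stop. From there on the stiff hinge holds the lid wherever it is left.
- start_top (a point): Centre of the top of the round black start button (26 mm across, in a grey housing) on the same front deck, 97 mm to the right of the release key. Not to be pressed.
- start (a joint): Press of the start button, m: 0 up, 0.006 fully down.
- jar: Amber specimen jar with a black cap, 72 mm across, 115 mm high, loose, beside the centrifuge. Origin at the centre of its underside. A bystander.
- flask: Clear bottle with a white cap, 56 mm across, 130 mm high, loose, beside the centrifuge. Origin at the centre of its underside. A bystander.
- rack: White tube rack, 70 by 116 mm, 66 mm high with its tubes, loose, to the right of the centrifuge. Origin at the centre of its underside. A bystander.

How it is judged:
On the way, in this order (a step that is already met when the one before it is completed fails the run):
1. the key is pressed and the lid springs up part way (value of joint lid above 0.6 rad), for 0.1 s.
2. the lid is fully open and still, with the fingers still at it (value of joint lid above 1.4 rad and velocity of joint lid between -0.15 and 0.15 rad/s and distance between the grasp point and lid_edge below 0.15 m), for 0.3 s.
At the end, for the whole second after the job is handed in: the lid stands fully open by itself, at 80 degrees or more (1.4 rad), at rest, and the release key is up again (value of joint lid above 1.4 rad and velocity of joint lid between -0.05 and 0.05 rad/s and value of joint key below 0.03 rad); the robot touches nothing.
It fails at once if the start button is pressed (more than 3 mm) (value of joint start above 0.003 m).
It fails at once if the lid is flung back (faster than 3 rad/s when nearly upright) (value of joint lid above 1.35 rad and velocity of joint lid above 3 rad/s).
It fails at once if the jar, bottle or rack is pushed more than 30 mm or tipped (distance of any of jar, flask, rack from where it was at the start of the episode above 0.03 m or angle between any of jar, flask's own z axis and vertical above 0.35 rad).
It also fails if it takes over 40 s, if anything falls off the work surface, if the arm or the gripper's body presses on something with over 40 N, if the wrist force passes 120 N, or if a joint passes its speed limit or range.

## Working session

There is one attempt and no reset: what is moved stays moved. The work goes in short steps, Python scripts to look and compute and a tool call to move; the robot and the scene stay as the last step left them, time stands still between calls to the robot, and variables do not carry over. Pictures are saved under pics/ and viewed, at most 10 in all, crops included, and the job is handed in when it is done.

Besides the shell and the picture viewer there is one more tool, called after "Call:" as a command line: name --pt "numbers of a row" for each row, then --argument value for the rest. carry_out: Moves the arm, as the interface text tells. Its arguments: {"type":"object","properties":{"series":{"type":"array"},"force":{"type":"number"}},"required":["series"]}

```bash
mkdir -p pics
python3 - <<'E'
from rig import r, optics
import cv2, numpy as np
o=r.get_obs(); print({k:np.round(v,4) for k,v in o.items()})
for n in ("scene","top"):
    f=optics.grab_frame(n); cv2.imwrite(f"pics/{n}0.png",f["img"]); np.savez(f"{n}.npz",**f)
    R=cv2.Rodrigues(f["rvec"])[0]; print(n,f["camera_matrix"].tolist(),(-R.T@np.ravel(f["tvec"])).round(3),R.round(3).tolist())
a=cv2.imread("pics/scene0.png");b=cv2.imread("pics/top0.png")
E
```

```text
{'clock': np.float64(0.0), 'qpos': array([-1.241 ,  0.4684, -0.0116,  1.6036,  0.006 ,  1.0714, -0.0563]), 'joint_vel': array([ 0.    , -0.0001,  0.0003, -0.0011, -0.0001, -0.0008, -0.0013]), 'tau': array([-1.00000e-04, -5.32372e+01,  2.15000e-02, -2.51318e+01,
        1.14000e-02,  7.30000e-03,  0.00000e+00]), 'tool_pos': array([0.2366, 0.6048, 0.2443]), 'tcp_rot': array([-5.8220e-01, -3.0869e+00,  2.8000e-03]), 'force': array([-0.0014,  0.3028,  0.1493]), 'ft_torque': array([-0.0406, -0.0231,  0.0235]), 'gripper_force': np.float64(0.0), 'width': np.float64(0.0853)}
scene [[453.67683955194735, 0.0, 251.13201985782882], [0.0, 453.67683955194735, 190.61544174144385], [0.0, 0.0, 1.0]] [ 1.017 -0.348  0.959] [[0.601, 0.799, -0.004], [0.654, -0.495, -0.573], [-0.46, 0.341, -0.82]]
top [[391.66717129218176, 0.0, 256.565812042492], [0.0, 391.66717129218176, 188.40812813660216], [0.0, 0.0, 1.0]] [0.408 0.012 1.146] [[-0.005, -1.0, -0.012], [-0.993, 0.007, -0.114], [0.114, 0.011, -0.993]]
```

View pics/scene0.png

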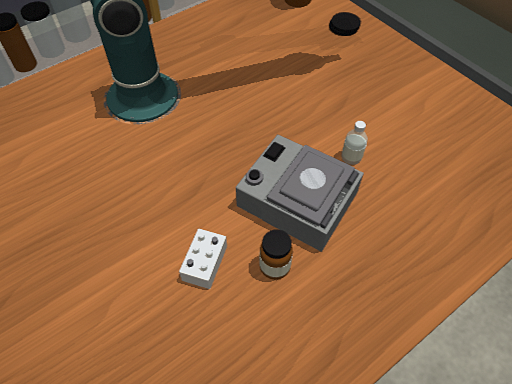

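View pics/top0.png

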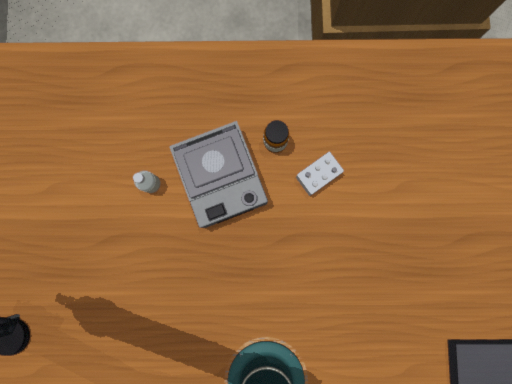

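The scene picture shows the centrifuge with its key at (274,151), start button at (255,176) and hinge on the far right. In the top picture the key is at (215,211), the start button at (249,198), the bottle at (147,182), the jar at (276,136) and the rack at (320,174). I'll enlarge both for a closer reading.

Run:
```python
import cv2, numpy as np
a=cv2.imread("pics/scene0.png")[125:250,230:370];b=cv2.imread("pics/top0.png")[115:235,160:280]
A=cv2.resize(a,None,fx=5,fy=5,interpolation=2)[:600,:];B=cv2.resize(b,None,fx=5,fy=5,interpolation=2)
cv2.imwrite("pics/b1.png",B);cv2.imwrite("pics/a1.png",A)
```

```text
(no output)
```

View pics/b1.png

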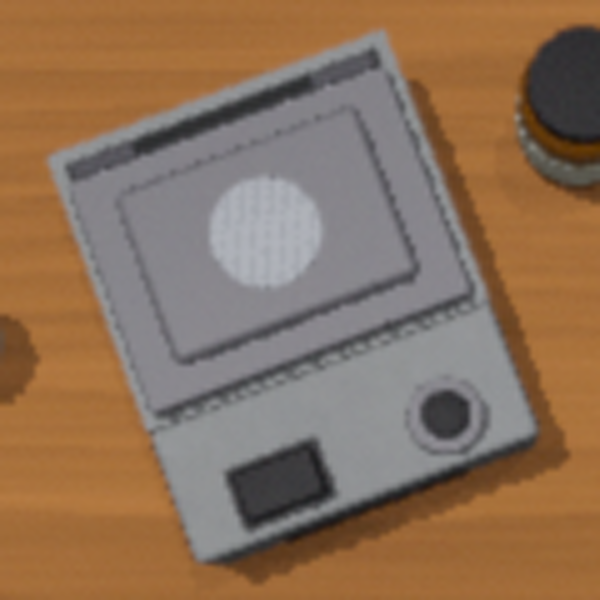

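View pics/a1.png

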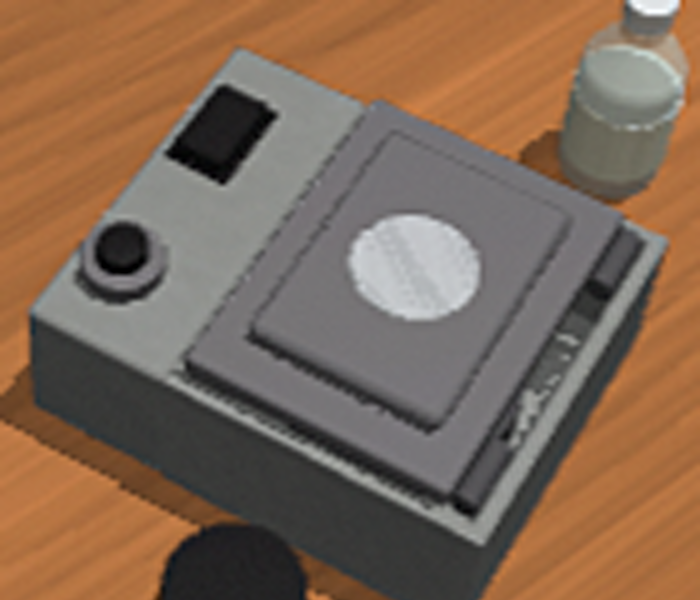

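```bash
cat > m.py <<'E'
import cv2, numpy as np
from scipy.optimize import least_squares
F={n:np.load(n+".npz") for n in("scene","top")}
def proj(n,P): f=F[n]; return cv2.projectPoints(np.float64(P),f["rvec"],f["tvec"],f["camera_matrix"],None)[0][:,0]
P=np.array([[0,0,96],[-14,23,96],[14,23,96],[14,-23,96],[-14,-23,96],[58,51,100],[58,-135,100]])/1e3
top=np.array([[281,483],[247,525],[227,475],[317,442],[333,490],[155,410],[472,297]])
sc=np.array([[222,132],[222,82],[277,115],[222,182],[167,150],[377,102],[188,358]])
top=(top+.5)/5-.5+[160,115]; sc=(sc+.5)/5-.5+[230,125]
def W(p,Q=P):
    c,s=np.cos(p[2]),np.sin(p[2]); return np.c_[p[0]+c*Q[:,0]-s*Q[:,1],p[1]+s*Q[:,0]+c*Q[:,1],Q[:,2]]
E
python3 - <<'E'
from m import *
def res(p): return np.r_[(proj("top",W(p))-top).ravel(),(proj("scene",W(p))-sc).ravel()]
s=least_squares(res,[.45,.1,.3],loss="soft_l1"); p=s.x
print(p,np.degrees(p[2])); print(res(p).reshape(2,-1,2).round(1).tolist())
Q=np.array([[0,-97,96],[58,-42,93],[195,-42,88]])/1e3
print(W(p,Q).round(4)); print(np.r_[(proj("top",W(p,Q))-[160,115])*5,(proj("scene",W(p,Q))-[230,125])*5].round())
from rig import r
from scipy.spatial.transform import Rotation as R
o=r.get_obs();M=R.from_rotvec(o["tcp_rot"]).as_matrix();print(M.round(3))
print("key in tool mm",(M.T@(np.r_[p[:2],.096]-o["tool_pos"])*1e3).round(1))
ax=np.arctan2(M[1,1],M[0,1]);print("tool y heading deg",np.degrees(ax))
E
```

```text
[0.46810213 0.13264445 0.3636629 ] 20.836349109762576
[[[0.4, -0.3], [1.0, -0.8], [1.3, -0.5], [-0.6, -0.1], [-0.2, 0.0], [0.1, 0.9], [1.3, -1.3]], [[0.4, -1.5], [0.3, 0.2], [-1.0, -1.9], [0.6, -3.1], [1.8, -1.4], [0.0, -0.4], [-0.9, 0.9]]]
[[0.5026 0.042  0.096 ]
 [0.5372 0.114  0.093 ]
 [0.6653 0.1628 0.088 ]]
[[449. 414.]
 [317. 352.]
 [230. 124.]
 [118. 255.]
 [282. 233.]
 [538. 364.]]
[[-0.931  0.364 -0.   ]
 [ 0.364  0.931 -0.002]
 [-0.    -0.002 -1.   ]]
key in tool mm [-387.6 -355.2  149. ]
tool y heading deg 68.63572871136708
```

Call:
carry_out --pt "1 -20 -18 0 -0.04" --pt "1 -40 -36 0 -0.08" --pt "1 -60 -54 0 -0.12" --pt "1 -85 -77 0 -0.17" --pt "1 -110 -100 0 -0.22" --pt "1 -140 -128 0 -0.28" --pt "1 -170 -156 0 -0.34" --pt "1 -200 -184 0 -0.4" --pt "1 -230 -212 0 -0.46" --pt "1 -260 -240 0 -0.52" --force 40

```text
clock: 1.1
tool_pos: [0.3918, 0.2854, 0.2451]
tcp_rot: [0.235, -3.133, 0.0]
force: [0.3, -0.4, 0.4]
width: -0.0002
gripper_force: 0.0
```

```bash
cat > st.py <<'E'
from m import *
from rig import r, optics
from scipy.spatial.transform import Rotation as R
KEY=np.array([0.4681,0.1326,0.3637])
def st():
    o=r.get_obs();M=R.from_rotvec(o["tcp_rot"]).as_matrix()
    return o,M
def totool(Pw,o,M): return (M.T@(np.asarray(Pw)-o["tool_pos"])*1e3).round(1)
def show():
    o,M=st(); h=np.degrees(np.arctan2(M[1,1],M[0,1]))
    c=np.cos(KEY[2]);s=np.sin(KEY[2]);d=o["tool_pos"][:2]-KEY[:2]
    print("t",round(float(o["clock"]),2),"tcp",o["tool_pos"].round(4),"yhead",h.round(2),"spin",np.radians(h-110.84).round(3),"F",np.round(o["force"],2),"w",round(float(o["width"]),4),"qv",np.abs(o["joint_vel"]).max().round(2))
    print("machine xy mm from key",round(1e3*(c*d[0]+s*d[1]),1),round(1e3*(-s*d[0]+c*d[1]),1),"key in tool",totool(W(KEY,np.array([[0,0,.096]]))[0],o,M))
    return o,M
E
python3 -c "
from st import *
show(); print(optics.grab_frame('wrist')['mount'].round(3))"
```

```text
t 1.1 tcp [0.3918 0.2854 0.2451] yhead 98.58 spin -0.214 F [ 0.32 -0.41  0.42] w -0.0002 qv 1.43
machine xy mm from key -17.0 169.9 key in tool [ -52.7 -162.4  149.1]
[[-0.001 -0.953 -0.303  0.077]
 [ 1.    -0.001 -0.001  0.   ]
 [ 0.001 -0.303  0.953 -0.127]
 [ 0.     0.     0.     1.   ]]
```

Call:
carry_out --pt "1 -10 -30 0 -0.04" --pt "1 -20 -60 0 -0.08" --pt "1 -29 -90 0 -0.12" --pt "1 -38 -115 5 -0.16" --pt "1 -45 -138 12 -0.19" --pt "1 -50 -153 20 -0.205" --pt "1 -52 -160 30 -0.215" --pt "1 -53 -162 38 -0.215" --pt "1 -53 -162 45 -0.215" --pt "1 -53 -162 45 -0.215"

```text
clock: 2.15
tool_pos: [0.4666, 0.1354, 0.1991]
tcp_rot: [0.567, -3.088, 0.0]
force: [-0.3, 0.3, -0.2]
width: 0.0002
gripper_force: 0.0
```

```bash
python3 -c "
from st import *
o,M=show(); f=optics.grab_frame('wrist'); T=f['mount']; K=f['camera_matrix']
cv2.imwrite('pics/w1.png',cv2.resize(f['img'],(768,576)))
Q=np.array([[0,0,96],[-14,23,96],[14,23,96],[14,-23,96],[-14,-23,96],[58,51,100],[58,-135,100],[0,-97,96]])/1e3
t=(M.T@(W(KEY,Q)-o['tool_pos']).T).T; c=(t-T[:3,3])@T[:3,:3]; u=c@K.T; print((u[:,:2]/u[:,2:]*1.5).round(0).tolist()); np.savez('w1.npz',T=T,K=K,M=M,p=o['tool_pos'])"
```

```text
t 2.15 tcp [0.4666 0.1354 0.1991] yhead 110.83 spin -0.0 F [-0.26  0.29 -0.2 ] w 0.0002 qv 0.02
machine xy mm from key -0.4 3.2 key in tool [ -0.6  -3.2 103.1]
[[386.0, 291.0], [427.0, 267.0], [426.0, 314.0], [346.0, 314.0], [344.0, 267.0], [471.0, 385.0], [161.0, 385.0], [215.0, 291.0]]
```

View pics/w1.png

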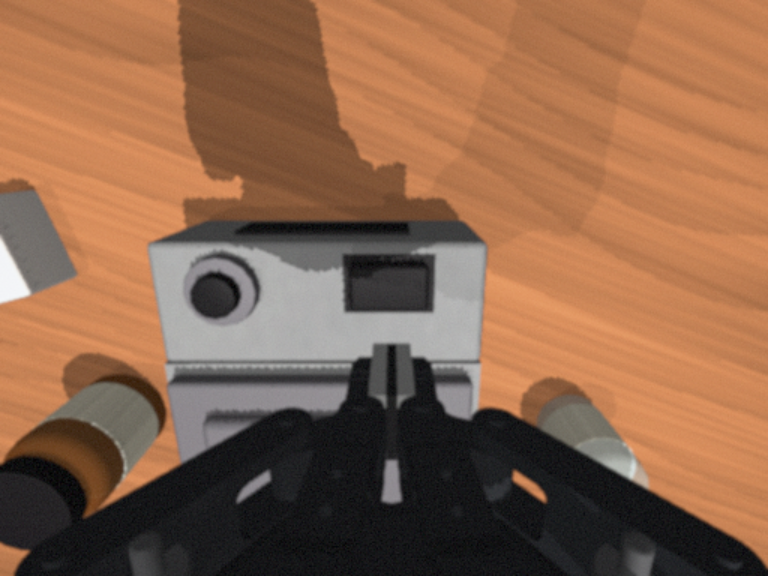

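Key top centre is seen at about (390,286), predicted (386,291); start button at (213,294), predicted (215,291). That is within 3 mm, so I'll descend.

Call:
carry_out --pt "1 1 -1 20 0" --pt "1 1 -1 45 0" --pt "1 1 -1 65 0" --pt "1 1 -1 78 0" --pt "1 1 -1 85 0" --pt "1 1 -1 88 0" --pt "1 1 -1 90 0" --pt "1 1 -1 92 0" --pt "1 1 -1 94 0" --pt "1 1 -1 94 0"

```text
clock: 3.2
tool_pos: [0.4674, 0.1335, 0.1066]
tcp_rot: [-0.566, 3.089, 0.0]
force: [-0.8, 0.1, 2.6]
width: 0.0001
gripper_force: 1.1
```

```bash
python3 -c "
from st import *
show()"
```

```text
t 3.2 tcp [0.4674 0.1335 0.1066] yhead 110.75 spin -0.002 F [-0.83  0.05  2.62] w 0.0001 qv 0.0
machine xy mm from key -0.3 1.1 key in tool [-0.3 -1.1 10.6]
```

Call:
carry_out --pt "1 0 0 1 0" --pt "1 0 0 2 0" --pt "1 0 0 3 0" --pt "1 0 0 4 0" --pt "1 0 0 4 0" --pt "1 0 0 4 0" --pt "1 0 0 4 0" --pt "1 0 0 4 0" --pt "1 0 0 4 0" --pt "1 0 0 4 0"

```text
clock: 4.2
tool_pos: [0.4673, 0.1335, 0.1024]
tcp_rot: [-0.566, 3.09, 0.0]
force: [0.4, 1.4, 3.6]
width: 0.0001
gripper_force: 2.0
```

```bash
python3 -c "
from st import *
show(); f=optics.grab_frame('scene'); cv2.imwrite('pics/s2.png',cv2.resize(f['img'][80:260,200:400],None,fx=3,fy=3,interpolation=2))"
```

```text
t 4.2 tcp [0.4673 0.1335 0.1024] yhead 110.75 spin -0.002 F [0.38 1.35 3.63] w 0.0001 qv 0.0
machine xy mm from key -0.4 1.1 key in tool [-0.4 -1.1  6.4]
```

View pics/s2.png

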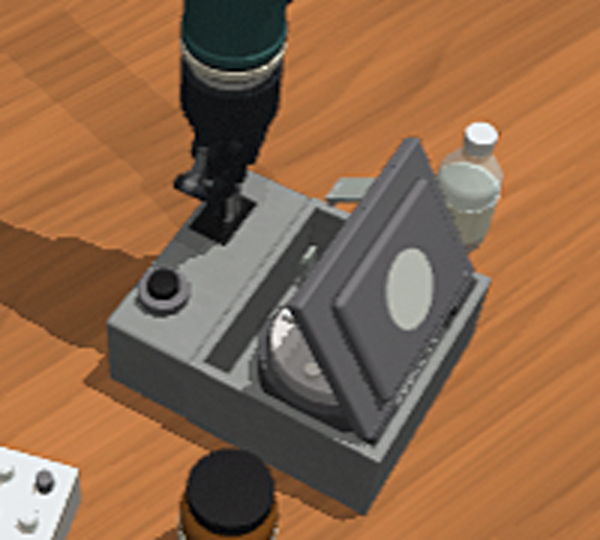

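The lid has sprung up part way; its outer front-edge corners are at crop (415,140) and (297,307).

```bash
python3 -c "
from st import *
px=np.array([[415,140],[297,307]])/3+[200,80]
def pts(a,z=7):
    c,s=np.cos(a),np.sin(a); l=[(137,93,z),(137,-93,z)]
    return W(KEY,np.array([[195-(c*x+s*0)+s*0+ (s*q if 1 else 0),-42+y,88+s*x+c*q] for x,y,q in l])/1e3)
for a in np.arange(.8,1.45,.1): print(round(a,2),(proj('scene',pts(a))-px).round(1).tolist())
"
```

```text
0.8 [[-11.7, -0.0], [-12.6, 0.1]]
0.9 [[-6.9, -0.7], [-7.8, -0.1]]
1.0 [[-1.8, -1.0], [-2.7, 0.2]]
1.1 [[3.6, -0.8], [2.9, 1.0]]
1.2 [[9.2, -0.1], [8.7, 2.3]]
1.3 [[15.0, 1.2], [14.7, 4.1]]
1.4 [[20.8, 2.9], [20.9, 6.3]]
```

Call:
carry_out --pt "1 0 0 -5 0" --pt "1 2 -2 -20 0" --pt "1 5 -8 -45 0" --pt "1 5 -18 -65 0" --pt "1 5 -28 -76 0" --pt "1 5 -36 -80 0" --pt "1 5 -41 -80 0" --pt "1 5 -43 -80 0" --pt "1 5 -43 -80 0" --pt "1 5 -43 -80 0"

```text
clock: 5.25
tool_pos: [0.4771, 0.0916, 0.1815]
tcp_rot: [0.566, -3.089, 0.0]
force: [0.4, 0.1, 0.1]
width: -0.0002
gripper_force: 0.0
```

Call:
carry_out --pt "1 -5 0 -4 0" --pt "1 -15 0 -8 0" --pt "1 -30 0 -8 0" --pt "1 -45 0 -8 0" --pt "1 -60 0 -8 0" --pt "1 -75 0 -8 0" --pt "1 -88 0 -8 0" --pt "1 -97 0 -8 0" --pt "1 -103 0 -8 0" --pt "1 -106 0 -8 0"

```text
clock: 6.25
tool_pos: [0.5772, 0.1292, 0.1903]
tcp_rot: [-0.566, 3.09, -0.0]
force: [-0.6, 0.9, -0.0]
width: -0.0
gripper_force: 0.0
```

```bash
python3 -c "
from st import *
show()"
```

```text
t 6.25 tcp [0.5772 0.1292 0.1903] yhead 110.76 spin -0.001 F [-0.64  0.9  -0.02] w -0.0 qv 0.06
machine xy mm from key 100.8 -42.0 key in tool [100.9  41.8  94.3]
```

Now push slowly, 4 mm per row.

Call:
carry_out --pt "1 -4 0 0 0" --pt "1 -8 0 0 0" --pt "1 -12 0 0 0" --pt "1 -16 0 0 0" --pt "1 -20 0 0 0" --pt "1 -24 0 0 0" --pt "1 -28 0 0 0" --pt "1 -32 0 -1 0" --pt "1 -36 0 -2 0" --pt "1 -40 0 -3 0"

```text
clock: 7.25
tool_pos: [0.6146, 0.1432, 0.1938]
tcp_rot: [-0.566, 3.09, 0.0]
force: [-1.6, -0.7, 3.0]
width: 0.0002
gripper_force: 0.4
```

```bash
python3 -c "
from st import *
show(); f=optics.grab_frame('scene'); cv2.imwrite('pics/s3.png',cv2.resize(f['img'][80:260,200:400],None,fx=3,fy=3,interpolation=2))"
```

```text
t 7.25 tcp [0.6146 0.1432 0.1938] yhead 110.75 spin -0.002 F [-1.61 -0.71  3.  ] w 0.0002 qv 0.11
machine xy mm from key 140.7 -42.2 key in tool [140.8  42.   97.7]
```

View pics/s3.png

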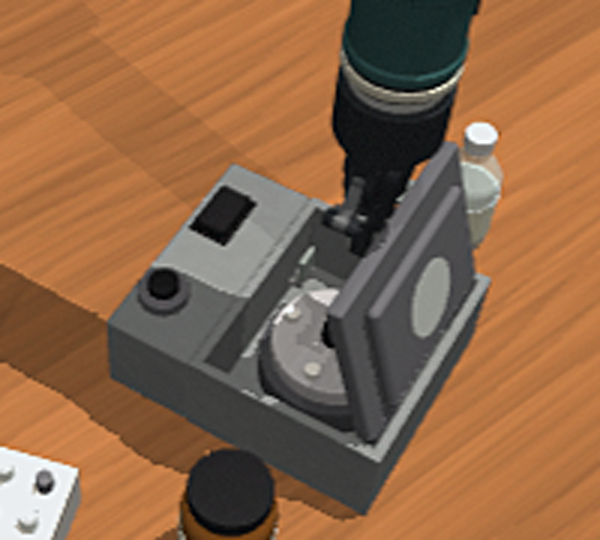

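The key is back up and the fingers are against the inner face (lid front-edge corner at (455,145), about 1.3 rad). I'll continue pushing.

Call:
carry_out --pt "1 -4 0 -1 0" --pt "1 -8 0 -2 0" --pt "1 -12 0 -3 0" --pt "1 -16 0 -4 0" --pt "1 -20 0 -4 0" --pt "1 -24 0 -4 0" --pt "1 -28 0 -4 0" --pt "1 -32 0 -4 0" --pt "1 -36 0 -4 0" --pt "1 -39 0 -4 0"

```text
clock: 8.3
tool_pos: [0.6528, 0.1577, 0.1999]
tcp_rot: [-0.565, 3.085, 0.001]
force: [-2.2, -0.1, 12.6]
width: -0.0001
gripper_force: 1.6
```

Call:
carry_out --pt "1 -1 0 0 0" --pt "1 -2 0 0 0" --pt "1 -3 0 0 0" --pt "1 -4 0 0 0" --pt "1 -4 0 0 0" --pt "1 -4 0 0 0" --pt "1 -4 0 0 0" --pt "1 -4 0 0 0" --pt "1 -4 0 0 0" --pt "1 -4 0 0 0"

```text
clock: 9.3
tool_pos: [0.6544, 0.1583, 0.1973]
tcp_rot: [-0.566, 3.09, -0.0]
force: [1.2, 0.9, 2.5]
width: -0.0001
gripper_force: 0.0
```

```bash
python3 -c "
from st import *
show(); f=optics.grab_frame('scene'); cv2.imwrite('pics/s4.png',cv2.resize(f['img'][80:260,200:400],None,fx=3,fy=3,interpolation=2))"
```

```text
t 9.3 tcp [0.6544 0.1583 0.1973] yhead 110.75 spin -0.002 F [1.18 0.88 2.54] w -0.0001 qv 0.0
machine xy mm from key 183.2 -42.3 key in tool [183.3  42.  101.2]
```

View pics/s4.png

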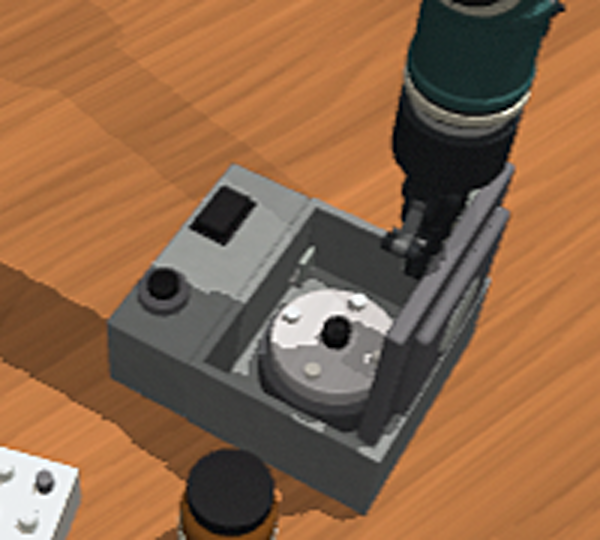

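```bash
python3 -c "
from st import *
def pts(a,z):
    c,s=np.cos(a),np.sin(a)
    return W(KEY,np.array([[195-c*137+s*q,-42+y,88+s*137+c*q] for y,q in ((93,z),(-93,z))])/1e3)
for a in np.arange(1.3,1.76,.1): print(round(a,2),*[((proj('scene',pts(a,z))-[200,80])*3).round().tolist() for z in (-7,7)])
"
```

```text
1.3 [[442.0, 140.0], [323.0, 314.0]] [[460.0, 143.0], [341.0, 319.0]]
1.4 [[460.0, 143.0], [341.0, 319.0]] [[478.0, 149.0], [360.0, 326.0]]
1.5 [[477.0, 148.0], [359.0, 326.0]] [[495.0, 155.0], [378.0, 334.0]]
1.6 [[495.0, 155.0], [378.0, 334.0]] [[513.0, 163.0], [397.0, 344.0]]
1.7 [[512.0, 163.0], [397.0, 343.0]] [[530.0, 172.0], [416.0, 354.0]]
```

The outer-left corner at (513,168) matches about 1.6 rad: fully open and still. I'll relieve the contact upward, then withdraw to the front.

Call:
carry_out --pt "1 0 0 -2 0" --pt "1 0 0 -4 0" --pt "1 1 0 -6 0" --pt "1 3 0 -8 0" --pt "1 7 0 -10 0" --pt "1 14 0 -14 0" --pt "1 24 0 -20 0" --pt "1 38 0 -28 0" --pt "1 54 0 -36 0" --pt "1 70 0 -44 0"

```text
clock: 10.35
tool_pos: [0.5877, 0.133, 0.2421]
tcp_rot: [-0.566, 3.09, 0.0]
force: [0.6, 1.3, 0.2]
width: 0.0002
gripper_force: 0.0
```

Call:
carry_out --pt "1 15 0 -6 0" --pt "1 30 0 -12 0" --pt "1 45 0 -18 0" --pt "1 58 0 -24 0" --pt "1 66 0 -28 0" --pt "1 70 0 -30 0" --pt "1 70 0 -30 0" --pt "1 70 0 -30 0" --pt "1 70 0 -30 0" --pt "1 70 0 -30 0"

```text
clock: 11.35
tool_pos: [0.5236, 0.1088, 0.2709]
tcp_rot: [0.566, -3.09, 0.0]
force: [-0.5, 0.5, -0.8]
width: 0.0001
gripper_force: 0.0
```

```bash
python3 -c "
from st import *
show(); f=optics.grab_frame('scene'); cv2.imwrite('pics/s5.png',cv2.resize(f['img'][80:260,180:400],None,fx=3,fy=3,interpolation=2))"
```

```text
t 11.35 tcp [0.5236 0.1088 0.2709] yhead 110.75 spin -0.002 F [-0.54  0.46 -0.79] w 0.0001 qv 0.0
machine xy mm from key 43.4 -42.0 key in tool [ 43.4  41.9 174.9]
```

View pics/s5.png

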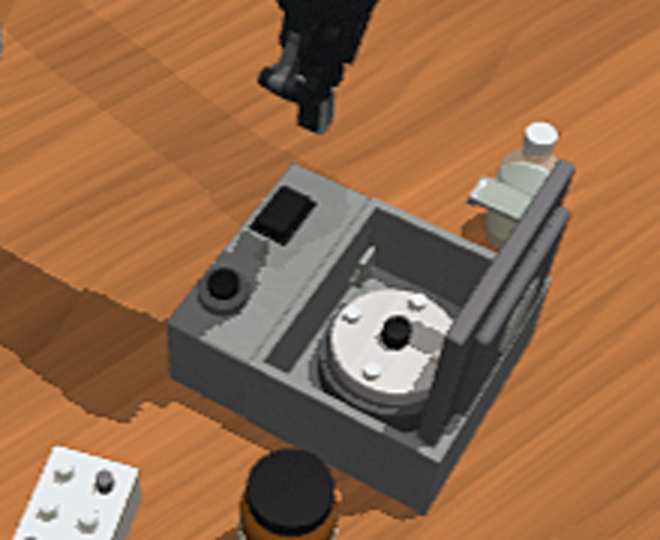

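The lid stands at about 1.6 rad (corner at (573,165), unchanged from the last picture), the key is up, the gripper is clear and the bystanders are in place. I'll hand it in.

```bash
python3 -c "
from rig import job_done
print(job_done())"
```

```text
the job is handed in; nothing more can be done
None
```

The job is handed in: the key press popped the lid, which I eased back to about 1.6 rad and left standing open, with the key up, the start button, jar, bottle and rack untouched, and the arm clear (no verdict was returned).

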